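Refill the counting-tile dispenser and cover it

ROBOT

A 6-joint arm with a two-finger parallel gripper is mounted at the origin on a cart in front of the work surface, level with it; the furniture and walls round the work are solid. World frame = base frame: x ahead of the robot, y to its left, z up, the work surface at z = 0. Lengths are in m, angles in rad, forces in N, time in s.
With the tool pointing down it reaches from about 0.3 to 0.775 m from the base axis. Payload 14.6 kg.
Tool frame: the origin (TCP) lies midway between the tips of the shut fingers; the grasp point (between the pads) lies 19 mm behind it; z points along the fingers, y is the direction in which the jaws open and shut (so a half turn about z gives the same grasp; the last joint's range is limited). The gripper opens to 94 mm and grips with 3 to 60 N. Pads are 16 mm wide; open, the fingers measure 119 mm over their backs; the gripper's body (75 mm by 177 mm) begins 78 mm behind the grasp point.
Start: joints at [-1.334, 0.3, 1.521, -0, 1.321, -0.067], TCP at [0.165, -0.525, 0.205] pointing down, gripper open.
Joint ranges: [-3.03, 3.03], [-0.79, 2.21], [0.23, 2.52], [-1.04, 4.18], [0, 3.07], [-2.55, 2.55]. Speed limits (rad/s): [2.22, 2.22, 2.57, 3.14, 3.14, 3.14].

INTERFACE

Orientations are given as [roll, pitch, yaw] about the fixed x, y, z axes, in that order (R = Rz(yaw) Ry(pitch) Rx(roll)).
In Python, from station import readout, imaging, job gives the robot as it stands.
- The arm moves only by the tool arm_command, never from a script. Its argument "increments" is a list of rows, each an object with "gripper": the opening, from 0 (shut) to 1 (fully open); "slide": the shift along the world's x, y, z in m, a list of three; "yaw": the turn about the world's z in rad. A call has 1 to 8 rows; each row is the pose to reach, as a shift and turn from the pose commanded when the call began; what a row does not reach only later rows make up. A row lasts 1/8 s, in which the tool goes at most 62.5 mm and 10.7 degrees, less where a joint would pass 70% of its speed; a pose out of reach is approached as far as the arm can. A call with a gripper value outside its range is refused whole. The fingers move at their own pace and stop on an object; "grip_force" is the grip in N (left out, the last holds). Time passes only in rows, so rows that repeat a pose let the fingers close. It gives the time, the measured TCP pose, the force and the opening at its end, in the units of the state.
- readout.get_obs(): the state, without advancing time (a new reading comes with each control period).
- imaging.camera(name): name is "side" or "top" or "wrist"; returns a dict with "color" (480x640x3 uint8, red, green, blue), "mtx" (3x3 intrinsics, pixels), "rvec" (rotation vector, rad) and "tvec" (3), from world to camera coordinates, as OpenCV has them. Camera axes: x right, y down, z forward; pixel columns grow to the right and rows downward; lengths in m; the calibration is good to about 2 mm. The wrist camera is an equidistant fisheye: a pixel r from the principal point sees the ray r / f radians off the axis. A picture is of the moment at which its call begins. There is no depth.
- job.hand_in(): hands the job in, once; it reports no verdict.
The state is a dict: "time_s": time; "qpos": joint angles; "joint_vel": joint speeds; "tau": joint torques, N m; "ee_pos": TCP position; "eef_rot": TCP orientation; "force": force on the tool from outside, world axes, zero at the start; "moment": the same for the moment, N m; "grip_width": finger opening in m.
Only numpy, scipy, OpenCV 4.12 (cv2) and the standard library are available. Lean on these libraries where they do the work, as an engineer would, in place of code of your own. Each camera call takes 0.05 s, during which the arm holds its last target. There are 200 camera calls.

TASK

Refill the counting-tile dispenser: push every loose wooden tile, lying flat, down past the sprung lips of the magazine so that the lips hold it in. When all the tiles are in, lift the dust cover up and off its hook and set it squarely on the dispenser's rim, fully down; leave the other things on the table where they are.

Things in the scene. Friction and masses are not known exactly. Their poses are not given: they have to be found in the camera images.
- magazine: Upright plywood tile dispenser, fixed, outside 98 x 67 mm (its x, y), 115 mm high, on a 112 x 80 x 8 mm grey foot. Origin under its centre at table height, z up. Its shaft is 79 x 53 mm, for tiles lying flat, long side along x. Each long side has a window 52 mm wide in the middle, open from the rim down to z = 65 mm, so fingers can pass beside a tile. Holds five tiles.
- rim (a point): Centre of the dispenser's open top, 115 mm above the table; axes as the magazine's. Inside the rim the shaft flares out 5 mm on each side as a funnel, over the top 8 mm.
- mouth (a point): Point on the magazine's centre line at the underside of the lips, 103 mm above the table; axes as the magazine's. A held tile's top face is at or just below it.
- lip_a (a joint): One of two sprung steel lips, mid short end (+x), 23 mm wide, 3 mm thick, tops 106 mm above the table, reaching in to 33 mm from the centre. 0 rad = level, grows as it folds down (to 1.4). A tile laid in the mouth rests on both; pushed down it folds them (2 to 8 N) and they snap back once its top is 12 mm below their tops; 18 mm is safely past. They cannot fold up.
- lip_b (a joint): The other lip, at the -x end, alike.
- follower (a joint): Travel of the spring plate below the lips, m: 0 = empty and up (top 101 mm above the table), grows downward about 14 mm per tile held, at most 0.084. It pushes up with 2 to 9 N, more when lower, so the stack rises against the lips when let go, and a tile not pushed far enough comes up again. Pushing the middle of the top tile down with shut fingers works.
- cover: Dust cover: grey rectangular cap 109 x 78 mm (its x, y), 120 g, origin at the centre of its open underside, z up. Inside 103 x 72 mm, so 2.5 mm play all round on the dispenser's rim; skirt 10 mm deep inside; top panel's upper face at z = 14 mm. Seated, its origin is 105 mm above the table; either way round. It starts hanging upright by its bail on the hook.
- bail (a point): Middle of the cover's steel bail handle, 38 mm above the cover's origin; axes as the cover's. Two upright legs, outer faces at y = +-29 mm, 6 mm thick, 14 mm wide along x, rise from the panel (cover z = 14) to z = 58 mm, joined by a cross bar (z = 52 to 58 mm). The hook arm passes under the bar along x. Pinch the legs from above, across y (58 mm).
- hook_stand: Fixed stand: dark wooden foot 130 x 90 x 10 mm (x from -100 to +30 mm), steel post at its origin (at table height), and a round hook arm 8 mm thick from the post along -x to x = -92 mm, axis at z = 126 mm, with an upturned end. To free the cover lift it 18 mm or more, then move it along the stand's -x by 60 mm or more.
- hook_tip (a point): Upper end of the hook's upturned tip, at stand x = -96 mm, 144 mm above the table (14 mm above the top of the hook arm).
- tile_1: Loose flat wooden counting tile, 76 x 50 x 14 mm (its x, y, z), 37 g, medium brown with a flush dark round inlay in the middle. All tiles are alike; either face may be up, either end first. Origin at its centre, 7 mm above its underside. Pinch it across the 50 mm width. Three to five of the tiles are present.
- tile_2: Loose flat wooden counting tile, 76 x 50 x 14 mm (its x, y, z), 37 g, medium brown with a flush dark round inlay in the middle. All tiles are alike; either face may be up, either end first. Origin at its centre, 7 mm above its underside. Pinch it across the 50 mm width. Three to five of the tiles are present.
- tile_3: Loose flat wooden counting tile, 76 x 50 x 14 mm (its x, y, z), 37 g, medium brown with a flush dark round inlay in the middle. All tiles are alike; either face may be up, either end first. Origin at its centre, 7 mm above its underside. Pinch it across the 50 mm width. Three to five of the tiles are present.
- tile_4: Loose flat wooden counting tile, 76 x 50 x 14 mm (its x, y, z), 37 g, medium brown with a flush dark round inlay in the middle. All tiles are alike; either face may be up, either end first. Origin at its centre, 7 mm above its underside. Pinch it across the 50 mm width. Three to five of the tiles are present.
- tile_5: Loose flat wooden counting tile, 76 x 50 x 14 mm (its x, y, z), 37 g, medium brown with a flush dark round inlay in the middle. All tiles are alike; either face may be up, either end first. Origin at its centre, 7 mm above its underside. Pinch it across the 50 mm width. Three to five of the tiles are present.
- tape_roll: Roll of brown packing tape lying flat, 96 mm across, 48 mm high, origin under its centre. Bystander.
- eraser: Blue and white eraser, 20 x 42 x 12 mm, origin under its centre. Bystander, lying among the tiles.
- sharpener: Small red pencil sharpener, 16 x 26 x 15 mm, origin under its centre, lying among the tiles. Bystander.

How it is judged:
On the way:
1. all tiles that are present are in the magazine under its lips, before the dust cover goes on (z of tile_1 in the frame of mouth between -0.085 and -0.0045 m and x of tile_1 in the frame of mouth between -0.006 and 0.006 m and y of tile_1 in the frame of mouth between -0.006 and 0.006 m and angle between the z axis of each of tile_1, tile_2, tile_3, tile_4, tile_5 and the z axis of magazine, either way round below 0.12 rad and z of tile_2 in the frame of mouth between -0.085 and -0.0045 m and x of tile_2 in the frame of mouth between -0.006 and 0.006 m and y of tile_2 in the frame of mouth between -0.006 and 0.006 m and z of tile_3 in the frame of mouth between -0.085 and -0.0045 m and x of tile_3 in the frame of mouth between -0.006 and 0.006 m and y of tile_3 in the frame of mouth between -0.006 and 0.006 m and z of tile_4 in the frame of mouth between -0.085 and -0.0045 m and x of tile_4 in the frame of mouth between -0.006 and 0.006 m and y of tile_4 in the frame of mouth between -0.006 and 0.006 m and z of tile_5 in the frame of mouth between -0.085 and -0.0045 m and x of tile_5 in the frame of mouth between -0.006 and 0.006 m and y of tile_5 in the frame of mouth between -0.006 and 0.006 m and distance between cover and mouth above 0.06 m), for 0.3 s.
At the end, for the whole second after the job is handed in: Every tile present lies flat in the magazine below its lips (2.5 mm tolerance), within 6 mm of the centre line; the cover sits on the rim fully down (3 mm), within 6 mm of the centre, within 0.10 rad of square, tilted under 0.06 rad, and at rest (z of tile_1 in the frame of mouth between -0.085 and -0.0045 m and x of tile_1 in the frame of mouth between -0.006 and 0.006 m and y of tile_1 in the frame of mouth between -0.006 and 0.006 m and angle between the z axis of each of tile_1, tile_2, tile_3, tile_4, tile_5 and the z axis of magazine, either way round below 0.12 rad and z of tile_2 in the frame of mouth between -0.085 and -0.0045 m and x of tile_2 in the frame of mouth between -0.006 and 0.006 m and y of tile_2 in the frame of mouth between -0.006 and 0.006 m and z of tile_3 in the frame of mouth between -0.085 and -0.0045 m and x of tile_3 in the frame of mouth between -0.006 and 0.006 m and y of tile_3 in the frame of mouth between -0.006 and 0.006 m and z of tile_4 in the frame of mouth between -0.085 and -0.0045 m and x of tile_4 in the frame of mouth between -0.006 and 0.006 m and y of tile_4 in the frame of mouth between -0.006 and 0.006 m and z of tile_5 in the frame of mouth between -0.085 and -0.0045 m and x of tile_5 in the frame of mouth between -0.006 and 0.006 m and y of tile_5 in the frame of mouth between -0.006 and 0.006 m and z of cover in the frame of mouth between -0.004 and 0.0055 m and horizontal distance between cover and mouth below 0.006 m and angle between the x axis of cover and the x axis of magazine, either way round below 0.1 rad and angle between cover's own z axis and vertical below 0.06 rad and linear speed of cover below 0.02 m/s); the robot touches nothing.
It fails at once if a bystander (tape roll, eraser, sharpener) is moved more than 5 cm (distance of any of tape_roll, eraser, sharpener from where it was at the start of the episode above 0.05 m).
Of tile_1, tile_2, tile_3, tile_4, tile_5 only 3 to 5 are there at a start; the rules pass over those that are not, and their reading is None.
At some moment in a run one of tile_1, tile_2, tile_3, tile_4, tile_5 may be knocked a few centimetres aside while the robot is not near it.
Once in a run the grip may slacken for a moment while it holds something.
It also fails if it takes over 210 s, if anything falls off the work surface, if the arm or the gripper's body presses on something with over 40 N, if the wrist force passes 120 N, or if a joint passes its speed limit or range.

## Working session

There is one attempt and no reset: what is moved stays moved. The work goes in short steps, Python scripts to look and compute and a tool call to move; the robot and the scene stay as the last step left them, time stands still between calls to the robot, and variables do not carry over. Pictures are saved under pics/ and viewed, about 12 in all and at most 16, crops included, and the job is handed in when it is done.

Besides the shell and the picture viewer there is one more tool, called after "Call:" as a command line: name --argument value ..., lists and objects as JSON in quotes. arm_command: Moves the arm, as the interface text tells. Its arguments: {"type":"object","properties":{"increments":{"type":"array","items":{"type":"object","properties":{"gripper":{"type":"number"},"slide":{"type":"array","items":{"type":"number"}},"yaw":{"type":"number"}}}},"grip_force":{"type":"number"}},"required":["increments"]}

```bash
mkdir -p pics; python3 - <<'E'
from station import readout, imaging
import cv2,numpy as np,pickle
o=readout.get_obs();print(o)
for n in ["top","side"]:
    c=imaging.camera(n);cv2.imwrite(f"pics/{n}0.png",c["color"][...,::-1]);pickle.dump(c,open(f"pics/{n}0.pkl","wb"))
    R=cv2.Rodrigues(np.array(c["rvec"],float))[0];print(n,c["mtx"],(-R.T@np.array(c["tvec"]).reshape(3)).round(3))
E
```

```text
{'time_s': 0.0, 'qpos': array([-1.33364636e+00,  3.00494527e-01,  1.52156995e+00, -4.75709803e-06,
        1.32067135e+00, -6.65840363e-02]), 'joint_vel': array([ 0.00066537, -0.00049285, -0.00066574, -0.00058402,  0.00020891,
        0.00014207]), 'tau': array([-1.64290061e-03, -5.31811845e+01, -3.52738380e+01,  7.07996939e-02,
        2.44465994e-02, -1.35130986e-04]), 'ee_pos': array([ 0.16444219, -0.52457839,  0.20487818]), 'eef_rot': array([-3.14045171e+00, -7.14634461e-05,  3.03735140e-01]), 'force': array([ 0.62509484, -0.26451179, -1.51518745]), 'moment': array([-0.02787958,  0.02021572, -0.08137862]), 'grip_width': 0.09391004546966142}
top [[623.73015642   0.         326.0677555 ]
 [  0.         623.73015642 227.33501976]
 [  0.           0.           1.        ]] [ 0.46  -0.031  1.109]
side [[600.15505846   0.         311.72964133]
 [  0.         600.15505846 239.60229007]
 [  0.           0.           1.        ]] [ 0.54  -0.961  0.548]
```

View pics/top0.png

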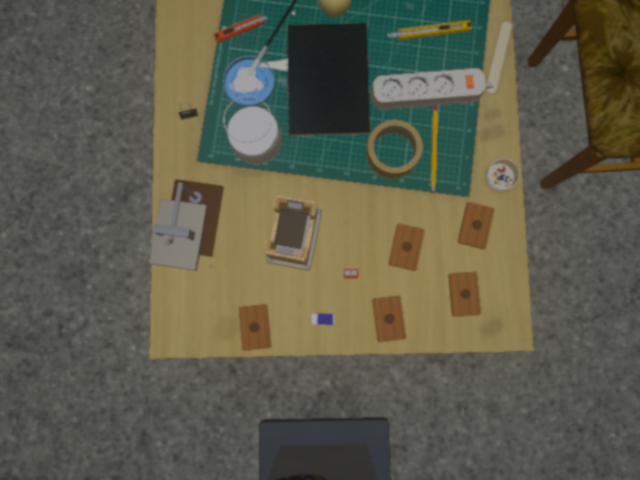

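View pics/side0.png

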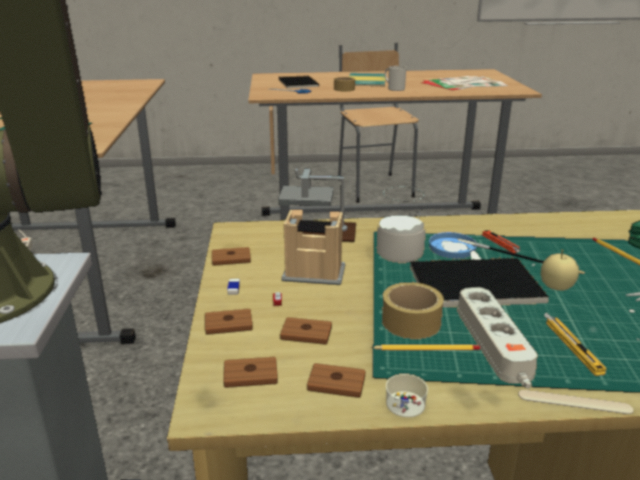

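```bash
cat > h.py <<'E'
import cv2,numpy as np,pickle
def P(c,uv,z):
    "pixels -> points on plane at height z"
    uv=np.asarray(uv,float).reshape(-1,2);K=np.array(c["mtx"],float)
    R=cv2.Rodrigues(np.array(c["rvec"],float))[0];C=-R.T@np.array(c["tvec"],float).reshape(3)
    d=np.c_[(uv[:,0]-K[0,2])/K[0,0],(uv[:,1]-K[1,2])/K[1,1]]
    if c.get("fish"):
        r=np.linalg.norm(d,axis=1);r[r<1e-9]=1e-9
        d=np.c_[d*(np.sin(r)/r)[:,None],np.cos(r)]
    else: d=np.c_[d,np.ones(len(d))]
    d=d@R
    return (C+d*((z-C[2])/d[:,2])[:,None])[:,:2]
def shot(n,f):
    from station import imaging
    c=dict(imaging.camera(n));c["fish"]=n=="wrist"
    cv2.imwrite(f"pics/{f}.png",c["color"][...,::-1]);pickle.dump(c,open(f"pics/{f}.pkl","wb"));return c
def rect(p):
    "centre, long-side yaw (deg, -90..90), sides mm from metric points"
    (x,y),(a,b),t=cv2.minAreaRect((p*1e3).astype(np.float32))
    if a<b:a,b,t=b,a,t+90
    return round(x,1),round(y,1),round((t+90)%180-90,1),round(a,1),round(b,1)
def tiles(c,z=.014):
    h=cv2.cvtColor(c["color"],cv2.COLOR_RGB2HSV);g=h.astype(int)
    m=((g[...,0]<16)&(g[...,1]>95)&(g[...,2]>40)&(g[...,2]<150)).astype(np.uint8)
    m=cv2.morphologyEx(m,cv2.MORPH_CLOSE,np.ones((3,3)))
    for k in cv2.findContours(m,cv2.RETR_EXTERNAL,cv2.CHAIN_APPROX_NONE)[0]:
        if 400<cv2.contourArea(k)<4500:
            r=rect(P(c,k,z));print(k.reshape(-1,2).mean(0).round(),r)
E
python3 - <<'E'
from h import *
c=pickle.load(open("pics/top0.pkl","rb"));tiles(c)
im=c["color"][165:285,140:330,::-1]
cv2.imwrite("pics/crop.png",cv2.resize(im,None,fx=4,fy=4,interpolation=cv2.INTER_CUBIC))
print(P(c,[[293,230],[500,175]],.115))
E
```

```text
[254. 327.] (439.1, 104.4, 5.6, 72.0, 46.8)
[389. 319.] (449.3, -129.3, 5.7, 72.1, 46.5)
[464. 294.] (488.9, -262.1, 2.5, 71.9, 47.0)
[406. 247.] (573.8, -164.1, -13.6, 72.2, 45.7)
[476. 225.] (609.4, -288.7, -15.5, 72.9, 47.7)
[201. 208.] (634.5, 212.2, -8.5, 125.1, 85.2)
[572. 168.] (704.4, -464.4, -54.5, 122.4, 36.2)
[555.  36.] (951.8, -458.3, -36.7, 143.5, 47.0)
[[ 0.59385903  0.02870752]
 [ 0.67652225 -0.3085778 ]]
```

View pics/crop.png

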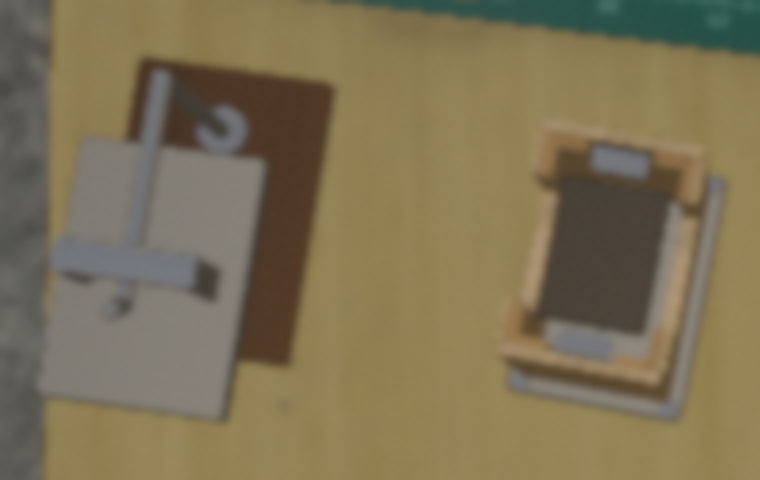

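Call:
arm_command --increments '[{"slide":[0.05,0.07,0.05],"yaw":0,"gripper":0.8},{"slide":[0.1,0.12,0.1],"yaw":0},{"slide":[0.13,0.17,0.125],"yaw":-0.12},{"slide":[0.16,0.21,0.125],"yaw":-0.24},{"slide":[0.19,0.26,0.125],"yaw":-0.36},{"slide":[0.22,0.31,0.125],"yaw":-0.49},{"slide":[0.25,0.36,0.125],"yaw":-0.49},{"slide":[0.28,0.4,0.125],"yaw":-0.49}]'

```text
invalid input
```

Call:
arm_command --increments '[{"slide":[0.04,0.04,0]},{"slide":[0.08,0.08,0]},{"slide":[0.12,0.12,0]},{"slide":[0.15,0.154,0]},{"slide":[0.15,0.154,0]},{"slide":[0.15,0.154,0]},{"slide":[0.15,0.154,0]}]'

```text
invalid input
```

```bash
python3 - <<'E'
from h import *
from station import readout
o=readout.get_obs();print(o["ee_pos"],o["eef_rot"],o["time_s"])
c=shot("wrist","w1");R=cv2.Rodrigues(np.array(c["rvec"],float))[0]
print(c["mtx"][0],-R.T@np.array(c["tvec"]).reshape(3),R[2])
E
```

```text
[ 0.16445153 -0.52458147  0.20492938] [-3.14051493e+00 -5.59411385e-05  3.03788718e-01] 0.1
[371.64829954   0.         321.88935566] [ 0.245647   -0.49763342  0.38351907] [-0.27594081 -0.08543008 -0.95737055]
```

View pics/w1.png

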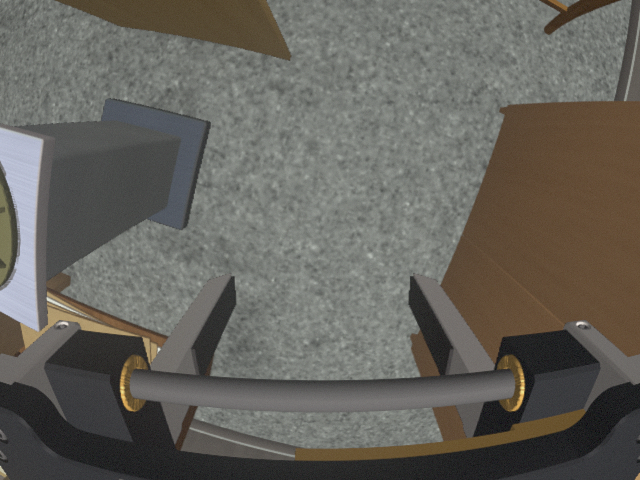

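Call:
arm_command --increments '[{"slide":[0.05,0.07,0.05],"yaw":0,"gripper":0.8},{"slide":[0.1,0.12,0.1],"yaw":0,"gripper":0.8},{"slide":[0.13,0.17,0.125],"yaw":-0.12,"gripper":0.8},{"slide":[0.16,0.21,0.125],"yaw":-0.24,"gripper":0.8},{"slide":[0.19,0.26,0.125],"yaw":-0.36,"gripper":0.8},{"slide":[0.22,0.31,0.125],"yaw":-0.49,"gripper":0.8},{"slide":[0.25,0.36,0.125],"yaw":-0.49,"gripper":0.8},{"slide":[0.28,0.4,0.125],"yaw":-0.49,"gripper":0.8}]'

```text
time_s: 1.15
ee_pos: [0.4347, -0.138, 0.3305]
eef_rot: [3.141, -0.0, -0.186]
force: [0.4, -1.1, 0.9]
grip_width: 0.0752
```

Call:
arm_command --increments '[{"slide":[0.04,0.04,0],"yaw":0,"gripper":0.8},{"slide":[0.08,0.08,0],"yaw":0,"gripper":0.8},{"slide":[0.12,0.12,0],"yaw":0,"gripper":0.8},{"slide":[0.15,0.154,0],"yaw":0,"gripper":0.8},{"slide":[0.15,0.154,0],"yaw":0,"gripper":0.8},{"slide":[0.15,0.154,0],"yaw":0,"gripper":0.8},{"slide":[0.15,0.154,0],"yaw":0,"gripper":0.8}]'

```text
time_s: 2.02
ee_pos: [0.5836, 0.0132, 0.3307]
eef_rot: [3.142, -0.001, -0.187]
force: [-0.1, -0.5, 0.5]
grip_width: 0.0753
```

```bash
python3 - <<'E'
from h import *
from station import readout
o=readout.get_obs();print(o["ee_pos"],o["eef_rot"],o["time_s"])
c=shot("wrist","w2");R=cv2.Rodrigues(np.array(c["rvec"],float))[0]
print(c["mtx"][0],-R.T@np.array(c["tvec"]).reshape(3),R[2])
E
```

```text
[0.58361172 0.01322316 0.33072381] [ 3.14157918e+00 -5.20057976e-04 -1.87268942e-01] 2.025
[371.64829954   0.         321.88935566] [ 0.66704516 -0.00070311  0.50931976] [-0.28334798  0.05373048 -0.95751081]
```

View pics/w2.png

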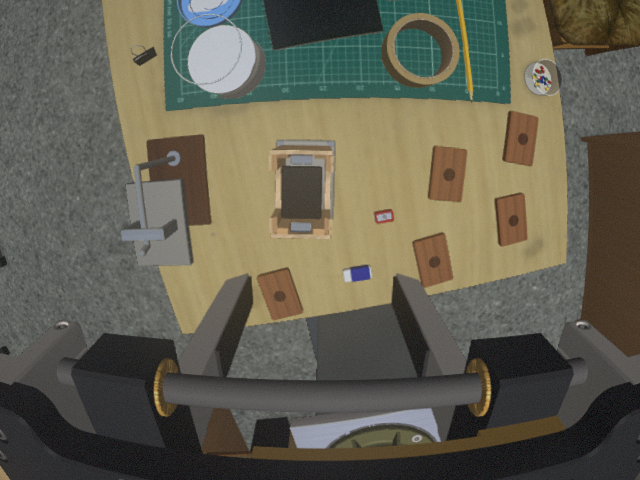

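```bash
python3 - <<'E'
from h import *
c=pickle.load(open("pics/w2.pkl","rb"))
cv2.imwrite("pics/crop2.png",cv2.resize(c["color"][130:280,120:345,::-1],None,fx=3.5,fy=3.5,interpolation=cv2.INTER_CUBIC))
tiles(c)
t=pickle.load(open("pics/top0.pkl","rb"))
q=np.array([[543,122],[705,150],[660,382],[500,352]])/4+[140,165]
print("mag top",rect(P(t,q,.115)))
q=np.array([[85,137],[265,160],[222,420],[40,390]])/4+[140,165]
print("cov top",rect(P(t,q,.092)))
E
```

```text
[225. 437.] (158.8, 306.9, 2.3, 138.2, 106.9)
[280. 294.] (442.0, 105.5, 4.9, 76.9, 49.9)
[433. 260.] (451.9, -126.2, 5.6, 76.7, 49.6)
[511. 219.] (491.4, -258.1, 2.3, 76.4, 51.2)
[447. 173.] (575.3, -161.0, -13.6, 74.7, 50.1)
[181. 172.] (636.2, 213.0, -9.4, 126.0, 88.2)
[520. 138.] (610.9, -284.4, -15.4, 74.2, 52.9)
mag top (597.5, 32.5, -11.2, 95.7, 66.7)
cov top (594.2, 219.3, -9.0, 108.7, 76.0)
```

View pics/crop2.png

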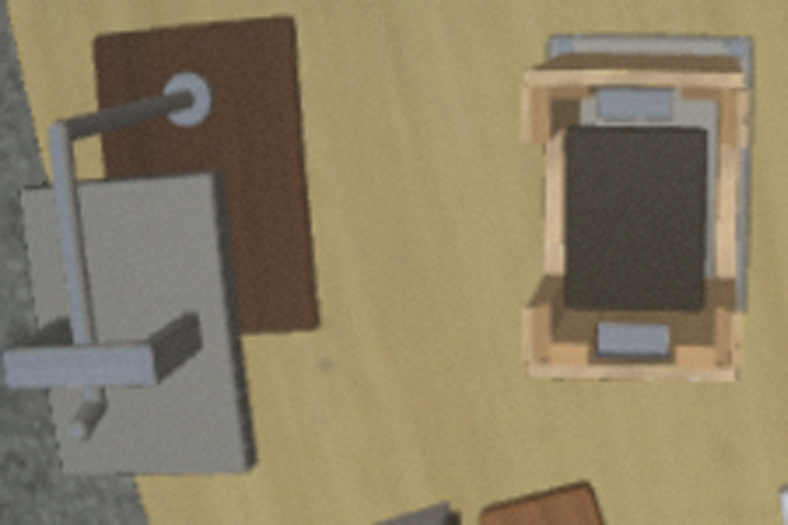

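```bash
python3 - <<'E'
from h import *
w=pickle.load(open("pics/w2.pkl","rb"));t=pickle.load(open("pics/top0.pkl","rb"))
f=lambda q:np.array(q)/3.5+[120,130]; g=lambda q:np.array(q)/4+[140,165]
print("mag w",rect(P(w,f([[526,72],[748,74],[737,381],[527,377]]),.115)))
for n,p in (("w",P(w,f([[636,104],[634,338]]),.106)),("t",P(t,g([[621,161],[583,343]]),.106))):
    d=p[0]-p[1];print(n,p.mean(0).round(4),np.degrees(np.arctan2(d[1],d[0])).round(1),np.hypot(*d).round(4))
print("cov w",rect(P(w,f([[22,188],[217,173],[255,465],[66,474]]),.092)))
print("bar w",P(w,f([[80,365]]),.136),"bar t",P(t,g([[124,262]]),.136))
print("hook post/tip w",P(w,f([[60,130],[75,432]]),.126),"t",P(t,g([[162,75],[115,305]]),.130))
E
```

```text
mag w (598.5, 35.1, -12.3, 97.4, 67.2)
w [0.5988 0.0352] -11.9 0.0753
t [0.5986 0.0332] -12.5 0.076
cov w (594.8, 219.3, -9.2, 108.6, 79.2)
bar w [[0.59556972 0.22015288]] bar t [[0.59445917 0.2198824 ]]
hook post/tip w [[0.67059252 0.20962202]
 [0.57136327 0.2361844 ]] t [[0.67058973 0.20717367]
 [0.57819648 0.22476753]]
```

Call:
arm_command --increments '[{"slide":[-0.04,0.025,-0.03],"yaw":0.1,"gripper":0.8},{"slide":[-0.08,0.05,-0.06],"yaw":0.2,"gripper":0.8},{"slide":[-0.12,0.075,-0.09],"yaw":0.277,"gripper":0.8},{"slide":[-0.143,0.092,-0.13],"yaw":0.277,"gripper":0.8},{"slide":[-0.143,0.092,-0.18],"yaw":0.277,"gripper":0.8},{"slide":[-0.143,0.092,-0.23],"yaw":0.277,"gripper":0.8},{"slide":[-0.143,0.092,-0.27],"yaw":0.277,"gripper":0.8},{"slide":[-0.143,0.092,-0.27],"yaw":0.277,"gripper":0.8}]' --grip_force 30

```text
time_s: 3.08
ee_pos: [0.4396, 0.1054, 0.0589]
eef_rot: [3.141, 0.004, 0.09]
force: [0.2, 0.7, 1.5]
grip_width: 0.0754
```

Call:
arm_command --increments '[{"slide":[0,0,0],"yaw":0,"gripper":0.8}]'

```text
time_s: 3.2
ee_pos: [0.4419, 0.1059, 0.062]
eef_rot: [-3.141, -0.002, 0.09]
force: [0.9, -0.2, 0.0]
grip_width: 0.075
```

```bash
python3 - <<'E'
from h import *
from station import readout
c=shot("wrist","w3");o=readout.get_obs();print(o["ee_pos"],o["eef_rot"]);tiles(c)
E
```

```text
[0.44208982 0.10604172 0.06224076] [-3.14141586e+00 -2.96430089e-03  9.04426959e-02]
[624. 337.] (384.7, -195.1, 62.9, 82.7, 31.5)
[599. 266.] (450.8, -120.6, 6.0, 76.8, 57.7)
[564. 160.] (529.5, -57.3, 89.9, 32.6, 16.0)
[635. 133.] (564.5, -126.0, 10.8, 59.4, 20.4)
[203.  28.] (587.0, 196.1, -9.4, 41.7, 39.5)
```

Call:
arm_command --increments '[{"slide":[-0.001,-0.001,-0.03],"yaw":0,"gripper":0.8},{"slide":[-0.001,-0.001,-0.057],"yaw":0,"gripper":0.8},{"slide":[-0.001,-0.001,-0.057],"yaw":0,"gripper":0.8},{"slide":[-0.001,-0.001,-0.057],"yaw":0,"gripper":0.4},{"slide":[-0.001,-0.001,-0.057],"yaw":0,"gripper":0.4},{"slide":[-0.001,-0.001,-0.057],"yaw":0,"gripper":0.4},{"slide":[-0.001,-0.001,-0.057],"yaw":0,"gripper":0.4},{"slide":[-0.001,-0.001,-0.057],"yaw":0,"gripper":0.4}]' --grip_force 30

```text
time_s: 4.25
ee_pos: [0.4405, 0.1051, 0.0041]
eef_rot: [-3.142, -0.001, 0.091]
force: [-2.2, -1.0, 7.9]
grip_width: 0.0493
```

Call:
arm_command --increments '[{"slide":[0,0,0],"yaw":0,"gripper":0.4}]'

```text
time_s: 4.38
ee_pos: [0.4405, 0.1051, 0.0041]
eef_rot: [-3.142, -0.001, 0.091]
force: [-1.1, -0.5, 8.4]
grip_width: 0.0494
```

Call:
arm_command --increments '[{"slide":[0,0,0.05],"yaw":0,"gripper":0.4},{"slide":[0,0,0.1],"yaw":0,"gripper":0.4},{"slide":[0.01,-0.005,0.15],"yaw":-0.05,"gripper":0.4},{"slide":[0.05,-0.023,0.156],"yaw":-0.15,"gripper":0.4},{"slide":[0.09,-0.041,0.156],"yaw":-0.25,"gripper":0.4},{"slide":[0.13,-0.059,0.156],"yaw":-0.3,"gripper":0.4},{"slide":[0.158,-0.071,0.156],"yaw":-0.3,"gripper":0.4},{"slide":[0.158,-0.071,0.156],"yaw":-0.3,"gripper":0.4}]'

```text
time_s: 5.38
ee_pos: [0.5987, 0.0333, 0.1587]
eef_rot: [3.141, 0.001, -0.21]
force: [-0.5, -0.7, -0.9]
grip_width: 0.0495
```

Call:
arm_command --increments '[{"slide":[0,0,0],"yaw":0,"gripper":0.4},{"slide":[0,0,0],"yaw":0,"gripper":0.4}]'

```text
time_s: 5.62
ee_pos: [0.5975, 0.0346, 0.1596]
eef_rot: [-3.142, -0.0, -0.209]
force: [0.4, 0.1, -0.3]
grip_width: 0.0496
```

```bash
python3 - <<'E'
from h import *
from station import readout
o=readout.get_obs();print(o["ee_pos"],o["eef_rot"],o["force"],o["grip_width"])
s=shot("side","s1");w=shot("wrist","w4")
a=cv2.resize(s["color"][190:295,260:365],None,fx=4,fy=4,interpolation=cv2.INTER_CUBIC)
b=cv2.resize(w["color"][180:320,240:400],None,fx=2.35,fy=3,interpolation=cv2.INTER_CUBIC)
cv2.imwrite("pics/c4.png",np.hstack([a,b[:420,:376]])[...,::-1])
E
```

```text
[0.59745256 0.03456101 0.15963978] [-3.14150286e+00 -1.37515539e-04 -2.08557328e-01] [ 0.40503661  0.14847282 -0.34558999] 0.04964312349604755
```

View pics/c4.png

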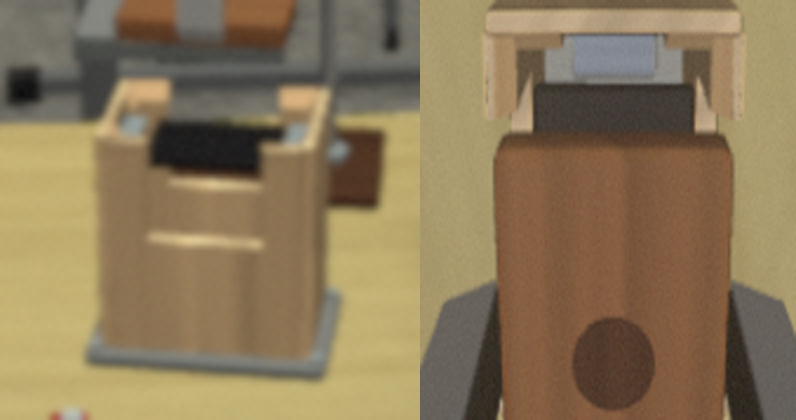

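```bash
cat >> h.py <<'E'
def align(n,TCP,yaw):
    "inlay of held tile seen by wrist, in tool-aligned axes (mm from TCP)"
    c=shot("wrist",n);g=cv2.cvtColor(c["color"],cv2.COLOR_RGB2GRAY)[262:350,285:360]
    h=cv2.cvtColor(c["color"],cv2.COLOR_RGB2HSV)[262:350,285:360]
    m=((g<np.percentile(g,50)*.78)).astype(np.uint8);m=cv2.morphologyEx(m,cv2.MORPH_OPEN,np.ones((5,5)))
    for k in cv2.findContours(m,cv2.RETR_EXTERNAL,cv2.CHAIN_APPROX_NONE)[0]:
        a=cv2.contourArea(k)
        if a>150:
            (u,v),ax,_=cv2.fitEllipse(k);d=P(c,[[u+285,v+262]],TCP[2]+.010)[0]-TCP[:2]
            s,q=np.sin(yaw),np.cos(yaw);print("inlay",round(u+285,1),round(v+262,1),np.round(ax,1),"dx,dy mm",np.round(1e3*np.array([q*d[0]+s*d[1],-s*d[0]+q*d[1]]),1))
    return c
E
python3 - <<'E'
from h import *
from station import readout
o=readout.get_obs();T=o["ee_pos"];y=o["eef_rot"][2];c=align("w5",T,y)
s,q=np.sin(y),np.cos(y);d=P(c,[[322,199]],.106)[0]-T[:2];print("lip",1e3*(q*d[0]+s*d[1]),1e3*(-s*d[0]+q*d[1]))
d=P(c,[[322,183.5]],.115)[0]-T[:2];print("rim",1e3*(q*d[0]+s*d[1]),1e3*(-s*d[0]+q*d[1]))
E
```

```text
inlay 321.9 300.7 [29.7 34.2] dx,dy mm [-0.9  1.8]
lip 38.548490768480924 1.7720798600281453
rim 49.935248801658375 1.7705495990199827
```

Call:
arm_command --increments '[{"slide":[0.0012,-0.0002,-0.015],"yaw":0,"gripper":0.4},{"slide":[0.0012,-0.0002,-0.03],"yaw":0,"gripper":0.4},{"slide":[0.0012,-0.0002,-0.04],"yaw":0,"gripper":0.4},{"slide":[0.0012,-0.0002,-0.044],"yaw":0,"gripper":0.4},{"slide":[0.0012,-0.0002,-0.047],"yaw":0,"gripper":0.4},{"slide":[0.0012,-0.0002,-0.05],"yaw":0,"gripper":0.4},{"slide":[0.0012,-0.0002,-0.05],"yaw":0,"gripper":0.4}]' --grip_force 40

```text
time_s: 6.65
ee_pos: [0.5995, 0.0339, 0.1096]
eef_rot: [-3.141, -0.001, -0.209]
force: [1.1, -0.2, 1.6]
grip_width: 0.0492
```

Call:
arm_command --increments '[{"slide":[0,0,-0.005],"yaw":0,"gripper":0.4},{"slide":[0,0,-0.01],"yaw":0,"gripper":0.4},{"slide":[0,0,-0.015],"yaw":0,"gripper":0.4},{"slide":[0,0,-0.02],"yaw":0,"gripper":0.4},{"slide":[0,0,-0.025],"yaw":0,"gripper":0.4},{"slide":[0,0,-0.03],"yaw":0,"gripper":0.4},{"slide":[0,0,-0.033],"yaw":0,"gripper":0.4},{"slide":[0,0,-0.033],"yaw":0,"gripper":0.4}]' --grip_force 40

```text
time_s: 7.65
ee_pos: [0.5994, 0.0339, 0.0763]
eef_rot: [-3.142, -0.0, -0.209]
force: [2.2, -0.9, 4.7]
grip_width: 0.0491
```

Call:
arm_command --increments '[{"slide":[0,0,0],"yaw":0,"gripper":0.4},{"slide":[0,0,0],"yaw":0,"gripper":0.4}]'

```text
time_s: 7.9
ee_pos: [0.5994, 0.0339, 0.0765]
eef_rot: [-3.142, -0.0, -0.209]
force: [1.8, -0.3, 4.3]
grip_width: 0.0497
```

```bash
python3 - <<'E'
from h import *
from station import readout
o=readout.get_obs();align("w6",o["ee_pos"],o["eef_rot"][2])
w=pickle.load(open("pics/w6.pkl","rb"))
cv2.imwrite("pics/c6.png",cv2.resize(w["color"][170:350,230:410,::-1],None,fx=3,fy=3,interpolation=cv2.INTER_CUBIC))
E
```

```text
inlay 321.9 300.9 [30.2 34. ] dx,dy mm [-1.   1.9]
```

View pics/c6.png

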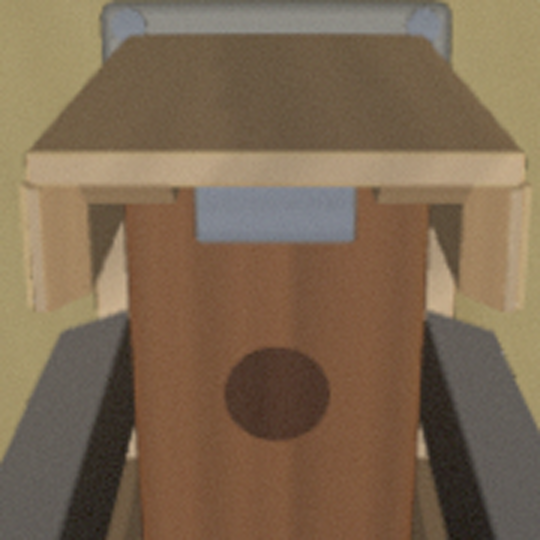

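Call:
arm_command --increments '[{"slide":[0,0,0],"yaw":0,"gripper":0.8},{"slide":[0,0,0],"yaw":0,"gripper":0.8},{"slide":[0,0,0],"yaw":0,"gripper":0.8},{"slide":[0,0,0.04],"yaw":0,"gripper":0.8},{"slide":[0,0,0.09],"yaw":0,"gripper":0.8},{"slide":[-0.02,-0.02,0.12],"yaw":0,"gripper":0.8},{"slide":[-0.06,-0.06,0.12],"yaw":0.1,"gripper":0.8},{"slide":[-0.1,-0.1,0.1],"yaw":0.2,"gripper":0.8}]'

```text
time_s: 8.95
ee_pos: [0.4985, -0.067, 0.1772]
eef_rot: [3.141, -0.003, -0.005]
force: [1.8, -1.4, 0.3]
grip_width: 0.0752
```

Call:
arm_command --increments '[{"slide":[-0.03,-0.04,-0.04],"yaw":0.1,"gripper":0.8},{"slide":[-0.049,-0.062,-0.08],"yaw":0.107,"gripper":0.8},{"slide":[-0.049,-0.062,-0.117],"yaw":0.107,"gripper":0.8},{"slide":[-0.049,-0.062,-0.117],"yaw":0.107,"gripper":0.8},{"slide":[-0.049,-0.062,-0.117],"yaw":0.107,"gripper":0.8}]'

```text
time_s: 9.57
ee_pos: [0.451, -0.1281, 0.0606]
eef_rot: [3.141, -0.001, 0.098]
force: [0.0, -1.0, 0.8]
grip_width: 0.0752
```

```bash
cat >> h.py <<'E'
def pose():
    from station import readout
    o=readout.get_obs();print("t",round(o["time_s"],2),"pos",o["ee_pos"].round(4),"yaw",round(o["eef_rot"][2],4),"F",o["force"].round(1),"w",round(o["grip_width"],4));return o
E
python3 - <<'E'
from h import *
o=pose();c=shot("top","t2");tiles(c)
E
```

```text
t 9.57 pos [ 0.451  -0.1281  0.0606] yaw 0.0983 F [ 0.  -1.   0.8] w 0.0752
[466. 292.] (489.1, -262.3, 2.6, 72.1, 46.8)
[406. 247.] (573.6, -164.3, -14.2, 72.5, 46.0)
[290. 229.] (610.4, 39.7, -11.5, 83.7, 55.0)
[476. 225.] (609.4, -288.5, -15.7, 72.9, 47.3)
[201. 208.] (634.6, 212.6, -9.2, 125.1, 85.0)
[573. 167.] (707.6, -463.6, -57.9, 125.1, 36.5)
[556.  35.] (953.8, -460.8, -35.8, 149.2, 48.1)
```

Tracking is exact. Grasp tile B, then carry.

Call:
arm_command --increments '[{"slide":[0,0,-0.03],"yaw":0,"gripper":0.8},{"slide":[0,0,-0.057],"yaw":0,"gripper":0.8},{"slide":[0,0,-0.057],"yaw":0,"gripper":0.8},{"slide":[0,0,-0.057],"yaw":0,"gripper":0.4},{"slide":[0,0,-0.057],"yaw":0,"gripper":0.4},{"slide":[0,0,-0.057],"yaw":0,"gripper":0.4},{"slide":[0,0,-0.057],"yaw":0,"gripper":0.4},{"slide":[0,0,-0.057],"yaw":0,"gripper":0.4}]' --grip_force 40

```text
time_s: 10.62
ee_pos: [0.4506, -0.1283, 0.0031]
eef_rot: [3.141, -0.001, 0.098]
force: [-1.9, 0.5, 7.4]
grip_width: 0.0496
```

Call:
arm_command --increments '[{"slide":[0,0,0.05],"yaw":0,"gripper":0.4},{"slide":[0,0,0.1],"yaw":0,"gripper":0.4},{"slide":[0.01,0.01,0.15],"yaw":-0.05,"gripper":0.4},{"slide":[0.045,0.045,0.156],"yaw":-0.15,"gripper":0.4},{"slide":[0.08,0.085,0.156],"yaw":-0.25,"gripper":0.4},{"slide":[0.115,0.125,0.156],"yaw":-0.307,"gripper":0.4},{"slide":[0.1485,0.162,0.156],"yaw":-0.307,"gripper":0.4},{"slide":[0.1485,0.162,0.156],"yaw":-0.307,"gripper":0.4}]'

```text
time_s: 11.62
ee_pos: [0.5996, 0.0361, 0.1577]
eef_rot: [-3.142, 0.001, -0.206]
force: [-0.2, 0.2, -1.3]
grip_width: 0.0495
```

Call:
arm_command --increments '[{"slide":[0,0,0],"yaw":0,"gripper":0.4},{"slide":[0,0,0],"yaw":0,"gripper":0.4},{"slide":[0,0,0],"yaw":0,"gripper":0.4}]'

```text
time_s: 12.0
ee_pos: [0.5985, 0.0331, 0.1587]
eef_rot: [-3.142, -0.0, -0.21]
force: [0.5, 0.1, -0.9]
grip_width: 0.0494
```

```bash
python3 - <<'E'
from h import *
o=pose();align("w7",o["ee_pos"],o["eef_rot"][2])
E
```

```text
t 12.0 pos [0.5985 0.0331 0.1587] yaw -0.2102 F [ 0.5  0.1 -0.9] w 0.0494
inlay 321.9 301.9 [30.3 34. ] dx,dy mm [-1.6  1.9]
```

Call:
arm_command --increments '[{"slide":[0.0014,0.0006,-0.015],"yaw":0,"gripper":0.4},{"slide":[0.0014,0.0006,-0.03],"yaw":0,"gripper":0.4},{"slide":[0.0014,0.0006,-0.04],"yaw":0,"gripper":0.4},{"slide":[0.0014,0.0006,-0.044],"yaw":0,"gripper":0.4},{"slide":[0.0014,0.0006,-0.047],"yaw":0,"gripper":0.4},{"slide":[0.0014,0.0006,-0.05],"yaw":0,"gripper":0.4},{"slide":[0.0014,0.0006,-0.05],"yaw":0,"gripper":0.4}]' --grip_force 40

```text
time_s: 12.92
ee_pos: [0.6004, 0.0345, 0.109]
eef_rot: [-3.141, -0.001, -0.209]
force: [-1.9, 0.5, 4.7]
grip_width: 0.05
```

Call:
arm_command --increments '[{"slide":[0,0,-0.005],"yaw":0,"gripper":0.4},{"slide":[0,0,-0.01],"yaw":0,"gripper":0.4},{"slide":[0,0,-0.015],"yaw":0,"gripper":0.4},{"slide":[0,0,-0.02],"yaw":0,"gripper":0.4},{"slide":[0,0,-0.025],"yaw":0,"gripper":0.4},{"slide":[0,0,-0.03],"yaw":0,"gripper":0.4},{"slide":[0,0,-0.033],"yaw":0,"gripper":0.4},{"slide":[0,0,-0.033],"yaw":0,"gripper":0.4}]'

```text
time_s: 13.92
ee_pos: [0.6004, 0.0345, 0.0754]
eef_rot: [-3.142, -0.001, -0.209]
force: [3.5, 0.1, 5.0]
grip_width: 0.0498
```

Call:
arm_command --increments '[{"slide":[0,0,0],"yaw":0,"gripper":0.4}]'

```text
time_s: 14.05
ee_pos: [0.6004, 0.0345, 0.0756]
eef_rot: [-3.141, -0.001, -0.209]
force: [2.8, -0.3, 5.0]
grip_width: 0.0495
```

```bash
python3 - <<'E'
from h import *
o=pose();c=align("w8",o["ee_pos"],o["eef_rot"][2])
a=pickle.load(open("pics/w6.pkl","rb"))["color"].astype(int)
print("diff to w6 near lip",np.abs(a-c["color"])[220:260,290:355].mean(), c["color"][240,320],a[240,320])
E
```

```text
t 14.05 pos [0.6004 0.0345 0.0756] yaw -0.2092 F [ 2.8 -0.3  5. ] w 0.0495
inlay 322.0 301.9 [30.1 34.3] dx,dy mm [-1.6  1.8]
diff to w6 near lip 11.437692307692307 [125 131 140] [128 132 143]
```

Call:
arm_command --increments '[{"slide":[0,0,0],"yaw":0,"gripper":0.8},{"slide":[0,0,0],"yaw":0,"gripper":0.8},{"slide":[0,0,0],"yaw":0,"gripper":0.8},{"slide":[0,0,0.04],"yaw":0,"gripper":0.8},{"slide":[0,0,0.09],"yaw":0,"gripper":0.8},{"slide":[-0.01,-0.03,0.12],"yaw":0,"gripper":0.8},{"slide":[-0.03,-0.08,0.12],"yaw":0.1,"gripper":0.8},{"slide":[-0.05,-0.13,0.12],"yaw":0.2,"gripper":0.8}]'

```text
time_s: 15.1
ee_pos: [0.5493, -0.0966, 0.1954]
eef_rot: [-3.142, 0.0, -0.005]
force: [0.9, -1.0, 0.1]
grip_width: 0.0752
```

Call:
arm_command --increments '[{"slide":[-0.02,-0.05,-0.02],"yaw":0.05,"gripper":0.8},{"slide":[-0.04,-0.1,-0.04],"yaw":0.052,"gripper":0.8},{"slide":[-0.055,-0.14,-0.06],"yaw":0.052,"gripper":0.8},{"slide":[-0.06,-0.1645,-0.1],"yaw":0.052,"gripper":0.8},{"slide":[-0.06,-0.1645,-0.136],"yaw":0.052,"gripper":0.8},{"slide":[-0.06,-0.1645,-0.136],"yaw":0.052,"gripper":0.8},{"slide":[-0.06,-0.1645,-0.136],"yaw":0.052,"gripper":0.8}]'

```text
time_s: 15.98
ee_pos: [0.4908, -0.2601, 0.0607]
eef_rot: [3.141, -0.001, 0.043]
force: [0.5, -0.0, -0.7]
grip_width: 0.0752
```

```bash
python3 - <<'E'
from h import *
o=pose();c=shot("top","t3");tiles(c)
E
```

```text
t 15.97 pos [ 0.4908 -0.2601  0.0607] yaw 0.0433 F [ 0.5 -0.  -0.7] w 0.0752
[406. 247.] (573.5, -164.0, -13.6, 72.3, 45.7)
[290. 229.] (610.6, 39.5, -10.8, 84.2, 56.2)
[475. 225.] (609.1, -288.8, -15.7, 73.3, 47.4)
[201. 208.] (634.5, 212.1, -8.5, 125.1, 84.8)
[573. 168.] (705.2, -465.3, -55.2, 122.7, 34.4)
[555.  36.] (950.5, -457.3, -36.5, 140.2, 47.3)
```

Call:
arm_command --increments '[{"slide":[0,0,-0.03],"yaw":0,"gripper":0.8},{"slide":[0,0,-0.057],"yaw":0,"gripper":0.8},{"slide":[0,0,-0.057],"yaw":0,"gripper":0.8},{"slide":[0,0,-0.057],"yaw":0,"gripper":0.4},{"slide":[0,0,-0.057],"yaw":0,"gripper":0.4},{"slide":[0,0,-0.057],"yaw":0,"gripper":0.4},{"slide":[0,0,-0.057],"yaw":0,"gripper":0.4},{"slide":[0,0,-0.057],"yaw":0,"gripper":0.4}]' --grip_force 40

```text
time_s: 17.02
ee_pos: [0.4905, -0.2603, 0.0031]
eef_rot: [3.141, -0.001, 0.043]
force: [-1.5, 0.8, 7.3]
grip_width: 0.0496
```

Call:
arm_command --increments '[{"slide":[0,0,0.05],"yaw":0,"gripper":0.4},{"slide":[0,0,0.1],"yaw":0,"gripper":0.4},{"slide":[0.01,0.03,0.14],"yaw":-0.05,"gripper":0.4},{"slide":[0.025,0.07,0.156],"yaw":-0.15,"gripper":0.4},{"slide":[0.045,0.12,0.156],"yaw":-0.252,"gripper":0.4},{"slide":[0.065,0.17,0.156],"yaw":-0.252,"gripper":0.4},{"slide":[0.085,0.22,0.156],"yaw":-0.252,"gripper":0.4},{"slide":[0.1,0.26,0.156],"yaw":-0.252,"gripper":0.4}]'

```text
time_s: 18.02
ee_pos: [0.5905, 0.002, 0.1585]
eef_rot: [-3.142, -0.0, -0.208]
force: [-0.6, -0.2, -0.1]
grip_width: 0.0495
```

Call:
arm_command --increments '[{"slide":[0.009,0.034,0],"yaw":0,"gripper":0.4},{"slide":[0.009,0.034,0],"yaw":0,"gripper":0.4},{"slide":[0.009,0.034,0],"yaw":0,"gripper":0.4},{"slide":[0.009,0.034,0],"yaw":0,"gripper":0.4}]'

```text
time_s: 18.52
ee_pos: [0.599, 0.033, 0.1584]
eef_rot: [3.142, 0.0, -0.21]
force: [0.8, -0.5, -0.9]
grip_width: 0.0496
```

```bash
python3 - <<'E'
from h import *
o=pose();align("w9",o["ee_pos"],o["eef_rot"][2])
E
```

```text
t 18.52 pos [0.599  0.033  0.1584] yaw -0.2104 F [ 0.8 -0.5 -0.9] w 0.0496
inlay 322.0 301.7 [29.9 34.1] dx,dy mm [-1.5  1.8]
```

Call:
arm_command --increments '[{"slide":[0.001,0.0009,-0.015],"yaw":0,"gripper":0.4},{"slide":[0.001,0.0009,-0.03],"yaw":0,"gripper":0.4},{"slide":[0.001,0.0009,-0.04],"yaw":0,"gripper":0.4},{"slide":[0.001,0.0009,-0.044],"yaw":0,"gripper":0.4},{"slide":[0.001,0.0009,-0.047],"yaw":0,"gripper":0.4},{"slide":[0.001,0.0009,-0.05],"yaw":0,"gripper":0.4},{"slide":[0.001,0.0009,-0.05],"yaw":0,"gripper":0.4}]' --grip_force 40

```text
time_s: 19.45
ee_pos: [0.6005, 0.0349, 0.1091]
eef_rot: [-3.141, -0.001, -0.209]
force: [-1.4, -0.0, 5.0]
grip_width: 0.0495
```

Call:
arm_command --increments '[{"slide":[0,0,-0.005],"yaw":0,"gripper":0.4},{"slide":[0,0,-0.01],"yaw":0,"gripper":0.4},{"slide":[0,0,-0.015],"yaw":0,"gripper":0.4},{"slide":[0,0,-0.02],"yaw":0,"gripper":0.4},{"slide":[0,0,-0.025],"yaw":0,"gripper":0.4},{"slide":[0,0,-0.03],"yaw":0,"gripper":0.4},{"slide":[0,0,-0.033],"yaw":0,"gripper":0.4},{"slide":[0,0,-0.033],"yaw":0,"gripper":0.4}]'

```text
time_s: 20.45
ee_pos: [0.6006, 0.0349, 0.0757]
eef_rot: [-3.141, -0.001, -0.209]
force: [2.8, 0.2, 5.6]
grip_width: 0.0496
```

Call:
arm_command --increments '[{"slide":[0,0,0],"yaw":0,"gripper":0.4}]'

```text
time_s: 20.58
ee_pos: [0.6006, 0.0349, 0.0758]
eef_rot: [-3.141, -0.001, -0.209]
force: [3.3, -0.5, 5.3]
grip_width: 0.0492
```

```bash
python3 - <<'E'
from h import *
o=pose();c=align("w10",o["ee_pos"],o["eef_rot"][2])
a=pickle.load(open("pics/w6.pkl","rb"))["color"].astype(int)
print("diff to w6 near lip",np.abs(a-c["color"])[220:260,290:355].mean(), c["color"][240,320],a[240,320])
E
```

```text
t 20.57 pos [0.6006 0.0349 0.0758] yaw -0.2092 F [ 3.3 -0.5  5.3] w 0.0492
inlay 321.9 301.8 [30.1 34. ] dx,dy mm [-1.6  1.9]
diff to w6 near lip 11.919615384615385 [128 132 140] [128 132 143]
```

Call:
arm_command --increments '[{"slide":[0,0,0],"yaw":0,"gripper":0.8},{"slide":[0,0,0],"yaw":0,"gripper":0.8},{"slide":[0,0,0],"yaw":0,"gripper":0.8},{"slide":[0,0,0.04],"yaw":0,"gripper":0.8},{"slide":[0,0,0.09],"yaw":0,"gripper":0.8},{"slide":[0,-0.03,0.12],"yaw":0,"gripper":0.8},{"slide":[-0.01,-0.08,0.12],"yaw":-0.03,"gripper":0.8},{"slide":[-0.02,-0.13,0.12],"yaw":-0.03,"gripper":0.8}]'

```text
time_s: 21.62
ee_pos: [0.5797, -0.0963, 0.1955]
eef_rot: [3.142, -0.0, -0.239]
force: [0.5, 0.8, -1.0]
grip_width: 0.0752
```

Call:
arm_command --increments '[{"slide":[-0.003,-0.04,-0.02],"yaw":0,"gripper":0.8},{"slide":[-0.006,-0.0675,-0.06],"yaw":0,"gripper":0.8},{"slide":[-0.006,-0.0675,-0.1],"yaw":0,"gripper":0.8},{"slide":[-0.006,-0.0675,-0.136],"yaw":0,"gripper":0.8},{"slide":[-0.006,-0.0675,-0.136],"yaw":0,"gripper":0.8},{"slide":[-0.006,-0.0675,-0.136],"yaw":0,"gripper":0.8}]'

```text
time_s: 22.38
ee_pos: [0.5748, -0.1628, 0.0609]
eef_rot: [3.141, -0.002, -0.239]
force: [-1.0, -0.8, 0.4]
grip_width: 0.075
```

```bash
python3 - <<'E'
from h import *
o=pose();c=shot("top","t4");tiles(c);c=shot("side","s4");tiles(c)
E
```

```text
t 22.38 pos [ 0.5748 -0.1628  0.0609] yaw -0.239 F [-1.  -0.8  0.4] w 0.075
[290. 228.] (610.8, 38.9, -11.2, 84.6, 57.6)
[201. 208.] (634.7, 212.5, -9.3, 124.6, 85.3)
[574. 166.] (704.8, -465.5, -54.1, 119.8, 35.9)
[556.  34.] (955.2, -460.4, -36.3, 149.2, 47.1)
[336. 382.] (609.5, -299.9, -14.4, 73.6, 50.6)
[305. 332.] (574.2, -175.3, -13.7, 72.8, 52.7)
```

Call:
arm_command --increments '[{"slide":[0,0,-0.03],"yaw":0,"gripper":0.8},{"slide":[0,0,-0.057],"yaw":0,"gripper":0.8},{"slide":[0,0,-0.057],"yaw":0,"gripper":0.8},{"slide":[0,0,-0.057],"yaw":0,"gripper":0.4},{"slide":[0,0,-0.057],"yaw":0,"gripper":0.4},{"slide":[0,0,-0.057],"yaw":0,"gripper":0.4},{"slide":[0,0,-0.057],"yaw":0,"gripper":0.4},{"slide":[0,0,-0.057],"yaw":0,"gripper":0.4}]' --grip_force 40

```text
time_s: 23.48
ee_pos: [0.5744, -0.1628, 0.003]
eef_rot: [3.141, -0.001, -0.239]
force: [-2.2, 0.8, 5.8]
grip_width: 0.0494
```

Call:
arm_command --increments '[{"slide":[0,0,0.05],"yaw":0,"gripper":0.4},{"slide":[0,0,0.1],"yaw":0,"gripper":0.4},{"slide":[0,0.01,0.15],"yaw":0.03,"gripper":0.4},{"slide":[0.005,0.05,0.156],"yaw":0.03,"gripper":0.4},{"slide":[0.01,0.1,0.156],"yaw":0.03,"gripper":0.4},{"slide":[0.018,0.15,0.156],"yaw":0.03,"gripper":0.4},{"slide":[0.0255,0.1965,0.156],"yaw":0.03,"gripper":0.4},{"slide":[0.0255,0.1965,0.156],"yaw":0.03,"gripper":0.4}]'

```text
time_s: 24.48
ee_pos: [0.5996, 0.0366, 0.1582]
eef_rot: [-3.141, 0.0, -0.206]
force: [-0.4, -1.2, 0.5]
grip_width: 0.0495
```

Call:
arm_command --increments '[{"slide":[0,0,0],"yaw":0,"gripper":0.4},{"slide":[0,0,0],"yaw":0,"gripper":0.4},{"slide":[0,0,0],"yaw":0,"gripper":0.4}]'

```text
time_s: 24.85
ee_pos: [0.5996, 0.033, 0.1584]
eef_rot: [3.142, -0.0, -0.21]
force: [0.0, -0.4, -0.2]
grip_width: 0.0492
```

```bash
python3 - <<'E'
from h import *
o=pose();align("w11",o["ee_pos"],o["eef_rot"][2])
E
```

```text
t 24.85 pos [0.5996 0.033  0.1584] yaw -0.2105 F [ 0.  -0.4 -0.2] w 0.0492
inlay 321.9 299.4 [29.8 34.6] dx,dy mm [-0.2  1.9]
```

Call:
arm_command --increments '[{"slide":[-0.001,0.0003,-0.015],"yaw":0,"gripper":0.4},{"slide":[-0.001,0.0003,-0.03],"yaw":0,"gripper":0.4},{"slide":[-0.001,0.0003,-0.04],"yaw":0,"gripper":0.4},{"slide":[-0.001,0.0003,-0.044],"yaw":0,"gripper":0.4},{"slide":[-0.001,0.0003,-0.047],"yaw":0,"gripper":0.4},{"slide":[-0.001,0.0003,-0.05],"yaw":0,"gripper":0.4},{"slide":[-0.001,0.0003,-0.05],"yaw":0,"gripper":0.4}]' --grip_force 40

```text
time_s: 25.78
ee_pos: [0.5989, 0.0342, 0.109]
eef_rot: [-3.141, -0.001, -0.209]
force: [-1.7, -0.8, 2.5]
grip_width: 0.0495
```

Call:
arm_command --increments '[{"slide":[0,0,-0.005],"yaw":0,"gripper":0.4},{"slide":[0,0,-0.01],"yaw":0,"gripper":0.4},{"slide":[0,0,-0.015],"yaw":0,"gripper":0.4},{"slide":[0,0,-0.02],"yaw":0,"gripper":0.4},{"slide":[0,0,-0.025],"yaw":0,"gripper":0.4},{"slide":[0,0,-0.03],"yaw":0,"gripper":0.4},{"slide":[0,0,-0.033],"yaw":0,"gripper":0.4},{"slide":[0,0,-0.033],"yaw":0,"gripper":0.4}]'

```text
time_s: 26.78
ee_pos: [0.5995, 0.0342, 0.0762]
eef_rot: [-3.141, -0.002, -0.209]
force: [0.0, 0.5, 6.1]
grip_width: 0.0494
```

Call:
arm_command --increments '[{"slide":[0,0,0],"yaw":0,"gripper":0.4}]'

```text
time_s: 26.9
ee_pos: [0.5995, 0.0342, 0.0764]
eef_rot: [-3.141, -0.003, -0.209]
force: [0.7, -0.4, 5.5]
grip_width: 0.0497
```

```bash
python3 - <<'E'
from h import *
o=pose();c=align("w12",o["ee_pos"],o["eef_rot"][2])
a=pickle.load(open("pics/w6.pkl","rb"))["color"].astype(int)
print("diff to w6 near lip",np.abs(a-c["color"])[220:260,290:355].mean(), c["color"][240,320],a[240,320])
E
```

```text
t 26.9 pos [0.5995 0.0342 0.0764] yaw -0.2092 F [ 0.7 -0.4  5.5] w 0.0497
inlay 322.0 299.4 [29.9 34.4] dx,dy mm [-0.2  1.9]
diff to w6 near lip 2.7838461538461536 [125 129 138] [128 132 143]
```

Call:
arm_command --increments '[{"slide":[0,0,0],"yaw":0,"gripper":0.8},{"slide":[0,0,0],"yaw":0,"gripper":0.8},{"slide":[0,0,0],"yaw":0,"gripper":0.8},{"slide":[0,0,0.04],"yaw":0,"gripper":0.8},{"slide":[0,0,0.09],"yaw":0,"gripper":0.8},{"slide":[0,-0.03,0.12],"yaw":0,"gripper":0.8},{"slide":[0,-0.08,0.12],"yaw":-0.03,"gripper":0.8},{"slide":[0.005,-0.13,0.12],"yaw":-0.0615,"gripper":0.8}]'

```text
time_s: 27.95
ee_pos: [0.6035, -0.097, 0.1958]
eef_rot: [-3.142, -0.001, -0.271]
force: [0.4, 0.5, -0.5]
grip_width: 0.0755
```

Call:
arm_command --increments '[{"slide":[0.001,-0.05,0],"yaw":0,"gripper":0.8},{"slide":[0.003,-0.1,0],"yaw":0,"gripper":0.8},{"slide":[0.005,-0.15,-0.02],"yaw":0,"gripper":0.8},{"slide":[0.0055,-0.19,-0.06],"yaw":0,"gripper":0.8},{"slide":[0.0055,-0.19,-0.1],"yaw":0,"gripper":0.8},{"slide":[0.0055,-0.19,-0.136],"yaw":0,"gripper":0.8},{"slide":[0.0055,-0.19,-0.136],"yaw":0,"gripper":0.8},{"slide":[0.0055,-0.19,-0.136],"yaw":0,"gripper":0.8}]'

```text
time_s: 28.95
ee_pos: [0.6099, -0.286, 0.0611]
eef_rot: [3.141, -0.002, -0.27]
force: [-0.5, 0.5, 1.0]
grip_width: 0.0749
```

```bash
python3 - <<'E'
from h import *
o=pose();c=shot("top","t5");tiles(c);c=shot("side","s5");tiles(c)
E
```

```text
t 28.95 pos [ 0.6099 -0.286   0.0611] yaw -0.2705 F [-0.5  0.5  1. ] w 0.0749
[290. 228.] (611.3, 38.4, -11.5, 83.7, 57.2)
[201. 208.] (634.7, 212.6, -9.2, 124.7, 85.2)
[585. 161.] (720.1, -487.5, -54.7, 66.5, 34.1)
[555.  35.] (954.4, -459.8, -36.3, 151.3, 47.0)
```

```bash
python3 - <<'E'
from h import *
w=shot("wrist","w13")["color"];s=pickle.load(open("pics/s5.pkl","rb"))["color"]
cv2.imwrite("pics/c13.png",np.hstack([s[180:460,180:580],w[100:380,180:560]])[...,::-1])
E
```

```text
(no output)
```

View pics/c13.png

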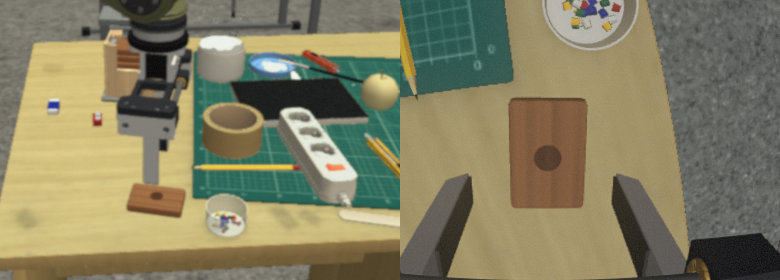

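```bash
python3 - <<'E'
from h import *
tiles(pickle.load(open("pics/w13.pkl","rb")))
E
```

```text
[486.  25.] (737.9, -424.8, -82.9, 72.0, 22.3)
```

```bash
python3 - <<'E'
from h import *
c=pickle.load(open("pics/w13.pkl","rb"))
print("inlay",P(c,[[328,257.5]],.014))
q=np.array([[513,99],[587,100],[583,206],[511,206]])-[400,0]+[180,100]
print(rect(P(c,q,.014)))
# contour of brown blob by saturation
g=cv2.cvtColor(c["color"],cv2.COLOR_RGB2HSV).astype(int);print(g[240,310],g[290,340],g[250,300])
s=pickle.load(open("pics/s5.pkl","rb"));print("side",P(s,[[336,376]],.014)); s=pickle.load(open("pics/s4.pkl","rb"));print(P(s,[[336,376]],.014))
E
```

```text
inlay [[ 0.61066544 -0.2885111 ]]
(612.2, -288.6, -15.7, 74.0, 49.3)
[ 14 127 124] [ 13 130 131] [ 12 130 133]
side [[ 0.61112258 -0.28843143]]
[[ 0.61112258 -0.28843143]]
```

Call:
arm_command --increments '[{"slide":[0.0005,-0.002,-0.03],"yaw":0,"gripper":0.8},{"slide":[0.0005,-0.002,-0.057],"yaw":0,"gripper":0.8},{"slide":[0.0005,-0.002,-0.057],"yaw":0,"gripper":0.8},{"slide":[0.0005,-0.002,-0.057],"yaw":0,"gripper":0.4},{"slide":[0.0005,-0.002,-0.057],"yaw":0,"gripper":0.4},{"slide":[0.0005,-0.002,-0.057],"yaw":0,"gripper":0.4},{"slide":[0.0005,-0.002,-0.057],"yaw":0,"gripper":0.4},{"slide":[0.0005,-0.002,-0.057],"yaw":0,"gripper":0.4}]' --grip_force 40

```text
time_s: 30.1
ee_pos: [0.6098, -0.2879, 0.0028]
eef_rot: [3.141, -0.0, -0.271]
force: [-1.3, 0.7, 6.3]
grip_width: 0.0496
```

Call:
arm_command --increments '[{"slide":[0,0,0.05],"yaw":0,"gripper":0.4},{"slide":[0,0,0.1],"yaw":0,"gripper":0.4},{"slide":[0,0.01,0.15],"yaw":0.03,"gripper":0.4},{"slide":[0,0.05,0.156],"yaw":0.0615,"gripper":0.4},{"slide":[0,0.1,0.156],"yaw":0.0615,"gripper":0.4},{"slide":[-0.003,0.15,0.156],"yaw":0.0615,"gripper":0.4},{"slide":[-0.006,0.2,0.156],"yaw":0.0615,"gripper":0.4},{"slide":[-0.008,0.25,0.156],"yaw":0.0615,"gripper":0.4}]'

```text
time_s: 31.1
ee_pos: [0.6013, -0.0362, 0.1582]
eef_rot: [-3.142, 0.0, -0.209]
force: [0.5, -0.3, -0.1]
grip_width: 0.0495
```

Call:
arm_command --increments '[{"slide":[-0.002,0.04,0],"yaw":0,"gripper":0.4},{"slide":[-0.0025,0.0725,0],"yaw":0,"gripper":0.4},{"slide":[-0.0025,0.0725,0],"yaw":0,"gripper":0.4},{"slide":[-0.0025,0.0725,0],"yaw":0,"gripper":0.4},{"slide":[-0.0025,0.0725,0],"yaw":0,"gripper":0.4}]'

```text
time_s: 31.72
ee_pos: [0.5992, 0.0336, 0.1582]
eef_rot: [3.142, 0.0, -0.21]
force: [-0.0, 0.8, -0.5]
grip_width: 0.0497
```

```bash
python3 - <<'E'
from h import *
o=pose();align("w14",o["ee_pos"],o["eef_rot"][2])
E
```

```text
t 31.73 pos [0.5992 0.0336 0.1582] yaw -0.2104 F [-0.   0.8 -0.5] w 0.0497
inlay 321.9 298.4 [29.9 34.5] dx,dy mm [0.4 1.9]
```

Call:
arm_command --increments '[{"slide":[-0.0013,0.0003,-0.015],"yaw":0,"gripper":0.4},{"slide":[-0.0013,0.0003,-0.03],"yaw":0,"gripper":0.4},{"slide":[-0.0013,0.0003,-0.04],"yaw":0,"gripper":0.4},{"slide":[-0.0013,0.0003,-0.044],"yaw":0,"gripper":0.4},{"slide":[-0.0013,0.0003,-0.047],"yaw":0,"gripper":0.4},{"slide":[-0.0013,0.0003,-0.05],"yaw":0,"gripper":0.4},{"slide":[-0.0013,0.0003,-0.05],"yaw":0,"gripper":0.4}]' --grip_force 40

```text
time_s: 32.65
ee_pos: [0.5981, 0.035, 0.1088]
eef_rot: [-3.141, -0.001, -0.209]
force: [0.1, -0.5, 0.7]
grip_width: 0.0494
```

Call:
arm_command --increments '[{"slide":[0,0,-0.005],"yaw":0,"gripper":0.4},{"slide":[0,0,-0.01],"yaw":0,"gripper":0.4},{"slide":[0,0,-0.015],"yaw":0,"gripper":0.4},{"slide":[0,0,-0.02],"yaw":0,"gripper":0.4},{"slide":[0,0,-0.025],"yaw":0,"gripper":0.4},{"slide":[0,0,-0.03],"yaw":0,"gripper":0.4},{"slide":[0,0,-0.033],"yaw":0,"gripper":0.4},{"slide":[0,0,-0.033],"yaw":0,"gripper":0.4}]'

```text
time_s: 33.65
ee_pos: [0.5986, 0.035, 0.0762]
eef_rot: [-3.141, -0.002, -0.209]
force: [-0.4, -0.0, 6.7]
grip_width: 0.0496
```

Call:
arm_command --increments '[{"slide":[0,0,0],"yaw":0,"gripper":0.4}]'

```text
time_s: 33.78
ee_pos: [0.5986, 0.035, 0.0763]
eef_rot: [-3.141, -0.002, -0.209]
force: [0.1, 0.3, 7.3]
grip_width: 0.0497
```

```bash
python3 - <<'E'
from h import *
o=pose();c=align("w15",o["ee_pos"],o["eef_rot"][2])
a=pickle.load(open("pics/w6.pkl","rb"))["color"].astype(int)
print("diff to w6 near lip",np.abs(a-c["color"])[220:260,290:355].mean(), c["color"][240,320],a[240,320])
E
```

```text
t 33.77 pos [0.5986 0.035  0.0763] yaw -0.2091 F [0.1 0.3 7.3] w 0.0497
inlay 321.9 298.7 [30.4 34.5] dx,dy mm [0.2 1.9]
diff to w6 near lip 8.897948717948719 [129 134 143] [128 132 143]
```

Call:
arm_command --increments '[{"slide":[0,0,0],"yaw":0,"gripper":0.8},{"slide":[0,0,0],"yaw":0,"gripper":0.8},{"slide":[0,0,0],"yaw":0,"gripper":0.8},{"slide":[0,0,0.04],"yaw":0,"gripper":0.8},{"slide":[0,0,0.09],"yaw":0,"gripper":0.8},{"slide":[-0.03,0,0.14],"yaw":0,"gripper":0.8},{"slide":[-0.06,0,0.18],"yaw":0,"gripper":0.8},{"slide":[-0.06,0,0.2],"yaw":0,"gripper":0.8}]'

```text
time_s: 34.83
ee_pos: [0.537, 0.035, 0.2782]
eef_rot: [-3.141, -0.003, -0.209]
force: [0.1, -0.5, -0.7]
grip_width: 0.0755
```

Call:
arm_command --increments '[{"slide":[0,0,0],"yaw":0,"gripper":0.8},{"slide":[0,0,0],"yaw":0,"gripper":0.8}]'

```text
time_s: 35.08
ee_pos: [0.5377, 0.035, 0.2739]
eef_rot: [3.141, 0.002, -0.209]
force: [-0.2, -0.2, -0.8]
grip_width: 0.0749
```

```bash
python3 - <<'E'
from h import *
pose();w=shot("wrist","w16")["color"];s=shot("side","s6")["color"]
u=lambda a,f:cv2.resize(a,None,fx=f,fy=f,interpolation=cv2.INTER_CUBIC)
a=u(w[60:280,80:380],1.6);b=u(s[190:280,270:360],3.9)[:352,:320]
b=cv2.copyMakeBorder(b,0,352-b.shape[0],0,0,0)
cv2.imwrite("pics/c16.png",np.hstack([a,b])[...,::-1])
E
```

```text
t 35.08 pos [0.5377 0.035  0.2739] yaw -0.2092 F [-0.2 -0.2 -0.8] w 0.0749
```

View pics/c16.png

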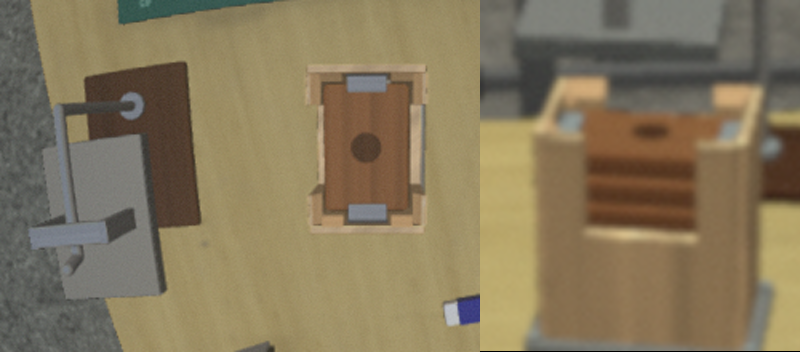

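Call:
arm_command --increments '[{"slide":[0.015,0.05,0],"yaw":0,"gripper":0.95},{"slide":[0.03,0.1,0],"yaw":0.03,"gripper":0.95},{"slide":[0.045,0.15,0],"yaw":0.049,"gripper":0.95},{"slide":[0.0573,0.1855,0],"yaw":0.049,"gripper":0.95},{"slide":[0.0573,0.1855,-0.04],"yaw":0.049,"gripper":0.95},{"slide":[0.0573,0.1855,-0.08],"yaw":0.049,"gripper":0.95},{"slide":[0.0573,0.1855,-0.11],"yaw":0.049,"gripper":0.95},{"slide":[0.0573,0.1855,-0.11],"yaw":0.049,"gripper":0.95}]'

```text
time_s: 36.17
ee_pos: [0.5941, 0.2201, 0.1623]
eef_rot: [3.139, 0.005, -0.16]
force: [-0.4, -0.2, 0.5]
grip_width: 0.0895
```

Call:
arm_command --increments '[{"slide":[0,0,0],"yaw":0,"gripper":0.95},{"slide":[0,0,0],"yaw":0,"gripper":0.95}]'

```text
time_s: 36.42
ee_pos: [0.5957, 0.2206, 0.1668]
eef_rot: [-3.141, -0.002, -0.16]
force: [-1.1, 1.1, 0.7]
grip_width: 0.0895
```

```bash
python3 - <<'E'
from h import *
pose();w=shot("wrist","w17")["color"]
cv2.imwrite("pics/c17.png",cv2.resize(w[130:370,160:480],None,fx=2,fy=2)[...,::-1])
E
```

```text
t 36.42 pos [0.5957 0.2206 0.1668] yaw -0.1602 F [-1.1  1.1  0.7] w 0.0895
```

View pics/c17.png

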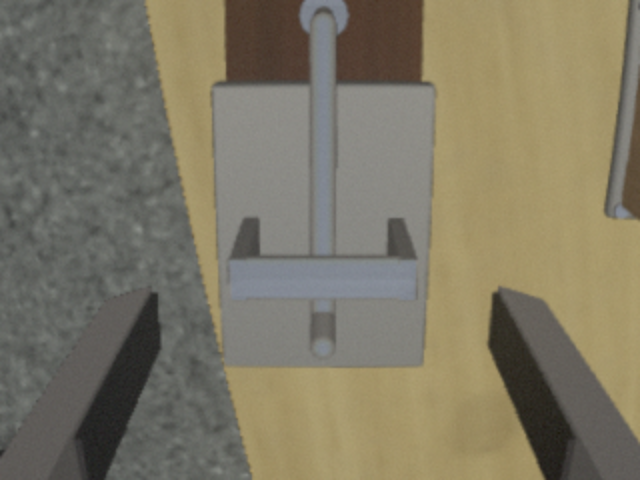

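```bash
python3 - <<'E'
from h import *
c=pickle.load(open("pics/w17.pkl","rb"));T=pose()["ee_pos"];y=-.16;s,q=np.sin(y),np.cos(y)
for p,z in (([321,269],.136),([320.7,172],.092),([321.5,312],.092)):
    d=(P(c,[p],z)[0]-T[:2])*1e3;print(q*d[0]+s*d[1],-s*d[0]+q*d[1])
E
```

```text
t 36.48 pos [0.5956 0.2206 0.1666] yaw -0.1602 F [ 0.4 -0.3  0.2] w 0.0889
0.22538228953951056 2.4878376141180216
53.55771901291086 2.7619550154533847
-53.369477561805034 2.321668869222629
```

Call:
arm_command --increments '[{"slide":[0.0005,0,-0.03],"yaw":0,"gripper":0.95},{"slide":[0.0005,0,-0.055],"yaw":0,"gripper":0.95},{"slide":[0.0005,0,-0.0665],"yaw":0,"gripper":0.95},{"slide":[0.0005,0,-0.0665],"yaw":0,"gripper":0.95},{"slide":[0.0005,0,-0.0665],"yaw":0,"gripper":0.5},{"slide":[0.0005,0,-0.0665],"yaw":0,"gripper":0.5},{"slide":[0.0005,0,-0.0665],"yaw":0,"gripper":0.5},{"slide":[0.0005,0,-0.0665],"yaw":0,"gripper":0.5}]' --grip_force 35

```text
time_s: 37.48
ee_pos: [0.5958, 0.2205, 0.0991]
eef_rot: [-3.141, -0.0, -0.16]
force: [-0.4, -0.2, 1.9]
grip_width: 0.0579
```

Call:
arm_command --increments '[{"slide":[0,0,0],"yaw":0,"gripper":0.5},{"slide":[0,0,0],"yaw":0,"gripper":0.5}]'

```text
time_s: 37.72
ee_pos: [0.5958, 0.2205, 0.0991]
eef_rot: [-3.141, -0.0, -0.16]
force: [-1.0, 0.4, 3.6]
grip_width: 0.0579
```

Call:
arm_command --increments '[{"slide":[0,0,0.006],"yaw":0,"gripper":0.5},{"slide":[0,0,0.012],"yaw":0,"gripper":0.5},{"slide":[0,0,0.018],"yaw":0,"gripper":0.5},{"slide":[0,0,0.023],"yaw":0,"gripper":0.5},{"slide":[0,0,0.023],"yaw":0,"gripper":0.5},{"slide":[0,0,0.023],"yaw":0,"gripper":0.5}]'

```text
time_s: 38.48
ee_pos: [0.5956, 0.2204, 0.1216]
eef_rot: [3.141, 0.0, -0.16]
force: [-0.3, -0.6, -0.6]
grip_width: 0.0577
```

```bash
python3 - <<'E'
from h import *
pose();w=shot("wrist","w18")["color"];s=shot("side","s7")["color"]
u=lambda a,f:cv2.resize(a,None,fx=f,fy=f,interpolation=cv2.INTER_CUBIC)
cv2.imwrite("pics/c18.png",np.hstack([u(w[180:360,220:420],2),u(s[140:240,260:360],3.6)])[...,::-1])
E
```

```text
t 38.48 pos [0.5956 0.2204 0.1216] yaw -0.1602 F [-0.3 -0.6 -0.6] w 0.0577
```

View pics/c18.png

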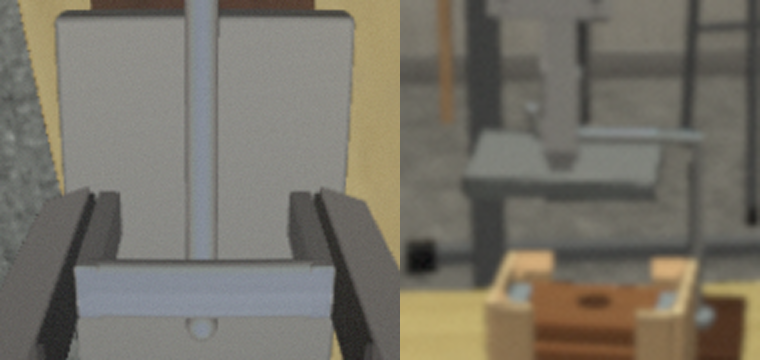

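Call:
arm_command --increments '[{"slide":[-0.0197,0.0032,0],"yaw":0,"gripper":0.5},{"slide":[-0.0395,0.0064,0],"yaw":0,"gripper":0.5},{"slide":[-0.0592,0.0096,0],"yaw":0,"gripper":0.5},{"slide":[-0.079,0.0128,0],"yaw":0,"gripper":0.5},{"slide":[-0.0987,0.016,0],"yaw":0,"gripper":0.5},{"slide":[-0.0987,0.016,0],"yaw":0,"gripper":0.5},{"slide":[-0.0987,0.016,0],"yaw":0,"gripper":0.5}]'

```text
time_s: 39.45
ee_pos: [0.4975, 0.2364, 0.1219]
eef_rot: [-3.141, -0.0, -0.16]
force: [0.2, 0.4, -0.8]
grip_width: 0.0577
```

Call:
arm_command --increments '[{"slide":[0,0,0.03],"yaw":0,"gripper":0.5},{"slide":[0,0,0.06],"yaw":0,"gripper":0.5},{"slide":[0,-0.02,0.08],"yaw":-0.02,"gripper":0.5},{"slide":[0,-0.05,0.08],"yaw":-0.049,"gripper":0.5},{"slide":[0,-0.09,0.08],"yaw":-0.049,"gripper":0.5},{"slide":[0,-0.13,0.08],"yaw":-0.049,"gripper":0.5},{"slide":[0.01,-0.165,0.08],"yaw":-0.049,"gripper":0.5},{"slide":[0.03,-0.19,0.08],"yaw":-0.049,"gripper":0.5}]'

```text
time_s: 40.45
ee_pos: [0.527, 0.0438, 0.2019]
eef_rot: [3.141, -0.0, -0.211]
force: [-0.6, 0.6, -1.1]
grip_width: 0.0575
```

Call:
arm_command --increments '[{"slide":[0.03,-0.005,-0.01],"yaw":0,"gripper":0.5},{"slide":[0.06,-0.012,-0.02],"yaw":0,"gripper":0.5},{"slide":[0.0715,-0.012,-0.025],"yaw":0,"gripper":0.5},{"slide":[0.0715,-0.012,-0.025],"yaw":0,"gripper":0.5},{"slide":[0.0715,-0.012,-0.025],"yaw":0,"gripper":0.5},{"slide":[0.0715,-0.012,-0.025],"yaw":0,"gripper":0.5}]'

```text
time_s: 41.2
ee_pos: [0.5981, 0.0347, 0.1775]
eef_rot: [-3.141, -0.001, -0.209]
force: [0.2, -0.9, -0.3]
grip_width: 0.0579
```

```bash
python3 - <<'E'
from h import *
pose();w=shot("wrist","w19")["color"];s=shot("side","s8")["color"]
u=lambda a,f:cv2.resize(a,None,fx=f,fy=f,interpolation=cv2.INTER_CUBIC)
cv2.imwrite("pics/c19.png",np.hstack([u(w[180:360,220:420],2),u(s[190:290,270:370],3.6)])[...,::-1])
E
```

```text
t 41.2 pos [0.5981 0.0347 0.1775] yaw -0.2089 F [ 0.2 -0.9 -0.3] w 0.0579
```

View pics/c19.png

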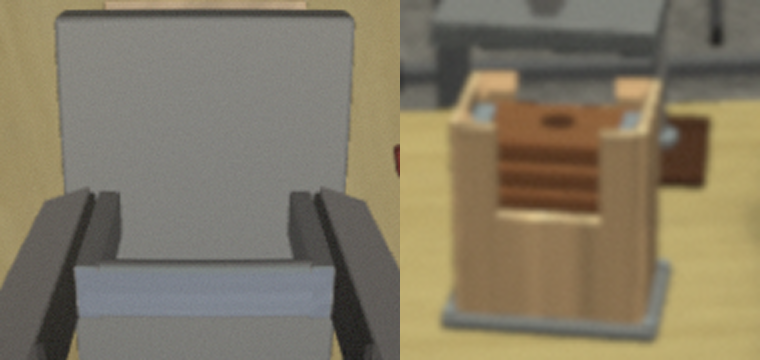

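```bash
python3 - <<'E'
from h import *
c=pickle.load(open("pics/w19.pkl","rb"));T=np.array([.5981,.0347,.1775]);y=-.209;s,q=np.sin(y),np.cos(y)
g=c["color"][:,300:340].mean((1,2));print([(i,int(g[i])) for i in range(176,194)])
for p,z in (([322,186],.170),([322,187.5],.170),([322,180],.115),([322,183],.115)):
    d=(P(c,[p],z)[0]-T[:2])*1e3;print(p,q*d[0]+s*d[1])
E
```

```text
[(176, 89), (177, 89), (178, 87), (179, 89), (180, 147), (181, 152), (182, 151), (183, 150), (184, 116), (185, 73), (186, 68), (187, 73), (188, 95), (189, 117), (190, 128), (191, 132), (192, 132), (193, 132)]
[322, 186] 54.40489962035885
[322, 187.5] 53.633465381926385
[322, 180] 49.509788684127805
[322, 183] 47.51987674499764
```

Call:
arm_command --increments '[{"slide":[0.0018,-0.0002,-0.01],"yaw":0,"gripper":0.5},{"slide":[0.0018,-0.0002,-0.02],"yaw":0,"gripper":0.5},{"slide":[0.0018,-0.0002,-0.03],"yaw":0,"gripper":0.5},{"slide":[0.0018,-0.0002,-0.035],"yaw":0,"gripper":0.5},{"slide":[0.0018,-0.0002,-0.039],"yaw":0,"gripper":0.5},{"slide":[0.0018,-0.0002,-0.043],"yaw":0,"gripper":0.5},{"slide":[0.0018,-0.0002,-0.045],"yaw":0,"gripper":0.5},{"slide":[0.0018,-0.0002,-0.045],"yaw":0,"gripper":0.5}]'

```text
time_s: 42.3
ee_pos: [0.6002, 0.0343, 0.1318]
eef_rot: [-3.142, 0.0, -0.209]
force: [0.6, 0.4, -1.3]
grip_width: 0.0578
```

Call:
arm_command --increments '[{"slide":[0,0,-0.002],"yaw":0,"gripper":0.5},{"slide":[0,0,-0.004],"yaw":0,"gripper":0.5},{"slide":[0,0,-0.006],"yaw":0,"gripper":0.5},{"slide":[0,0,-0.0065],"yaw":0,"gripper":0.5},{"slide":[0,0,-0.0065],"yaw":0,"gripper":0.5}]'

```text
time_s: 42.92
ee_pos: [0.6003, 0.0343, 0.1262]
eef_rot: [-3.141, -0.0, -0.209]
force: [-3.8, -0.7, 7.4]
grip_width: 0.0577
```

Call:
arm_command --increments '[{"slide":[0,0,0],"yaw":0,"gripper":0.95},{"slide":[0,0,0],"yaw":0,"gripper":0.95},{"slide":[0,0,0],"yaw":0,"gripper":0.95},{"slide":[0,0,0],"yaw":0,"gripper":0.95},{"slide":[0,0,0.04],"yaw":0,"gripper":0.95},{"slide":[0,0,0.09],"yaw":0,"gripper":0.95},{"slide":[-0.02,-0.03,0.14],"yaw":0,"gripper":0.95},{"slide":[-0.05,-0.06,0.17],"yaw":0,"gripper":0.95}]'

```text
time_s: 43.92
ee_pos: [0.55, -0.0263, 0.2976]
eef_rot: [-3.141, -0.002, -0.209]
force: [0.0, -0.1, 0.1]
grip_width: 0.0894
```

Call:
arm_command --increments '[{"slide":[-0.03,-0.04,0],"yaw":0,"gripper":0.95},{"slide":[-0.06,-0.08,0],"yaw":0,"gripper":0.95},{"slide":[-0.09,-0.12,0],"yaw":0,"gripper":0.95},{"slide":[-0.12,-0.16,0],"yaw":0,"gripper":0.95},{"slide":[-0.15,-0.2,0],"yaw":0,"gripper":0.95},{"slide":[-0.15,-0.2,0],"yaw":0,"gripper":0.95}]'

```text
time_s: 44.68
ee_pos: [0.3988, -0.2276, 0.2955]
eef_rot: [3.141, -0.0, -0.213]
force: [-0.2, 0.0, -0.3]
grip_width: 0.0892
```

```bash
python3 - <<'E'
from h import *
pose();t=shot("top","t9")["color"];s=shot("side","s9")["color"]
u=lambda a,f:cv2.resize(a,None,fx=f,fy=f,interpolation=cv2.INTER_CUBIC)
cv2.imwrite("pics/c20.png",np.hstack([u(t[180:290,240:350],3.6),u(s[180:290,260:370],3.6)])[...,::-1])
E
```

```text
t 44.67 pos [ 0.3988 -0.2276  0.2955] yaw -0.213 F [-0.2  0.  -0.3] w 0.0892
```

View pics/c20.png

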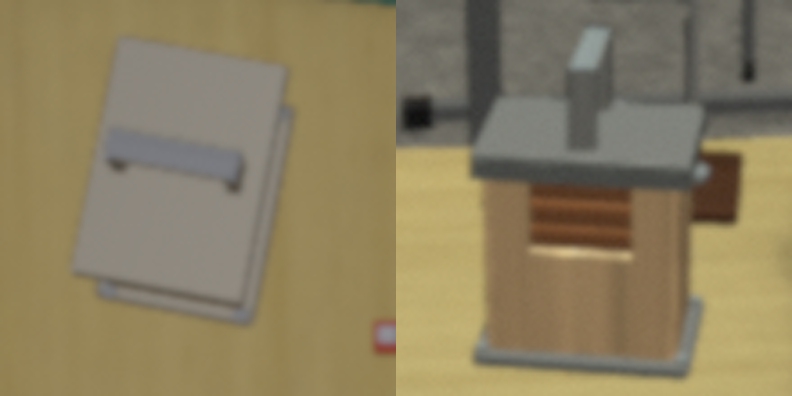

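```bash
python3 - <<'E'
from h import *
from station import job
t=pickle.load(open("pics/t9.pkl","rb"))
q=np.array([[119,38],[288,66],[243,300],[74,272]])/3.6+[240,180]
print("cover",rect(P(t,q,.119)))
print(job.hand_in())
E
```

```text
cover (598.6, 32.5, -11.3, 107.6, 77.0)
the job is handed in; nothing more can be done
None
```

All five tiles are in the magazine under the lips, and the dust cover is seated on the rim. I handed the job in at about 45 s of robot time, and it reported no verdict.

- **Tiles:** I gripped each one across its 50 mm width and pushed it straight down past the lips with the fingers in the side windows. After the last release, the wrist view showed the top tile flat under both lips. The side view showed the stack through the window, and no tiles were left on the table.
- **Cover:** I lifted it 23 mm, moved it about 100 mm along the hook and lowered it. It met the rim at a tool height of 126.2 mm (126.1 expected), with about 7 N upward. In the final views it looks level and fully down, and the arm is clear of everything.
- **Final position check:** The top camera puts the cover at (598.6, 32.5) mm, turned -11.3°. The magazine measured (597.5, 32.5) mm at -11.2° the same way, so the centres agree to about 1 mm.
- **Disagreements:** The top and wrist cameras differed by 2–4 mm on tile positions and about 2 mm on the magazine. I used the mean, and fine-aligned each tile on its inlay in the wrist view. The colour mask also missed the fifth tile on one check; a picture showed it had not moved.
- **Bystanders:** I didn't re-measure the tape roll, eraser or sharpener at the end. They weren't touched as far as I could tell.

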